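# Check the stamp under each cream jar and sort the jars

### The job

Two white cream jars with grey lids look alike, but each has a stamp hidden under its base: a cross means out of date, a single bar means good. Pick up each jar and, well clear of the table, tip it onto its side so that its underside shows; then push the one with the cross through the sprung flap of the waste bin, and lay the good one gently on its side on the empty pair of rods of the rack, lid towards the rack's upright back board and base to its open front, in line with the rods like the tin beside it. Let the flap close and leave the other things where they are.

Things in the scene. Friction and masses are not known exactly. Their poses are not given: they have to be found in the camera images.
- jar_cross_center (a point): Jar with the cross stamp (two dark bars, 50 by 11, crossing at right angles) under its base: out of date. round white cosmetic jar with a grey screw lid, 58 across, 62 tall in all (body 44, lid 16 of 56 across), about 0.22 kg, firm walls. Starts standing on its base. The point lies on its axis half-way up (31 above the base); z runs from base to lid.
- jar_bar_center (a point): Jar with the single-bar stamp (one dark bar, 50 by 11) under its base: good. From above and from the side it is the same as the other jar, and which stands where varies. round white cosmetic jar with a grey screw lid, 58 across, 62 tall in all (body 44, lid 16 of 56 across), about 0.22 kg, firm walls. Starts standing on its base. The point lies on its axis half-way up (31 above the base); z runs from base to lid.
- jar_bar_base (a point): Centre of the underside of the good jar (31 below its centre); z points from base to lid.
- jar_cross: The out-of-date jar; origin at the centre of its underside, z from base to lid.
- jar_bar: The good jar; origin at the centre of its underside, z from base to lid.
- rack: Fixed wooden rack: a plate 110 (x) by 180 (y), 6 thick, an upright back board 28 high and 8 thick along its -x end, and two pairs of rods 8 thick, 110 long, running along x, 36 apart between centres in a pair. One pair holds the tin. Origin on the table near its middle; x points to the open front, forward and to the robot's right (30 to 55 degrees off straight ahead).
- rack_cradle (a point): Where the centre of a jar lies when it rests on the rack's empty pair of rods, half-way along them: 37.7 above the table. x runs along the rods to the open front, z is up. The back board's face is 55 to -x; the tin's rods are 105 to +y. No other walls.
- bin: Fixed grey waste bin 166 (x) by 170 (y), 180 tall, walls 4, hollow inside. Origin at the centre of its underside, axes along its sides, x roughly away from the robot, z up.
- bin_slot (a point): Centre of the opening in the bin's top, 180 above the table; axes as the bin. The opening is 126 (x) by 130 (y) and closed by a metal flap 122 by 126, 4 thick, its upper face about 1 below the rim.
- flap (a joint): Flap of the bin, hinged along y at the opening's +x edge (62 from the centre). 0 is shut (level), it grows to 1.4 rad as the free edge (towards -x) swings down into the bin. A light spring shuts it: about 1 N at the middle to begin with, 2 N when far open. A jar pressed down until its centre is 30 below the rim and let go slides off and drops in.
- dropper: Bystander, to be left alone: small clear dropper bottle, 30 across, 75 tall, standing just beyond the jars. Origin at the bottom centre.
- tonic: Bystander, to be left alone: amber bottle, 42 across, 120 tall. Origin at the bottom centre.
- shampoo: Bystander, to be left alone: tall white bottle, 60 across, 210 tall. Origin at the bottom centre.
- gel: Bystander, to be left alone: wide clear jar with a grey lid, 86 across, 60 tall. Origin at the bottom centre.
- brush: Bystander, to be left alone: brush lying beyond the bin, 200 long, about 30 high. Origin at the bottom centre.
- mug: Bystander, to be left alone: white mug, 76 across, 85 tall. Origin at the bottom centre.
- tin: Bystander, to be left alone: aluminium tin, 52 across, 62 long, lying on the second pair of rods of the rack. Origin at the middle of its axis, x along it.
There are look-alikes about, which are no part of the job. What is shaped like the jar_cross but red is not meant.

How it is judged:
On the way, in this order (a step that is already met when the one before it is completed fails the run):
1. the jar with the cross is held up clear of the table and tipped so that its underside shows (angle between jar_cross_center's own z axis and vertical above 1.2 rad and height (world z) of jar_cross_center above 0.09 m and contact force between the fingers and jar_cross above 0.5 N and not (x of jar_cross_center in the frame of bin between -0.08 and 0.08 m and y of jar_cross_center in the frame of bin between -0.082 and 0.082 m and z of jar_cross_center in the frame of bin between 0 and 0.11 m)), for 0.2 s.
2. the jar with the cross is in the bin (x of jar_cross_center in the frame of bin between -0.08 and 0.08 m and y of jar_cross_center in the frame of bin between -0.082 and 0.082 m and z of jar_cross_center in the frame of bin between 0 and 0.11 m), for 0.2 s.
At the end, for the whole second after the job is handed in: The jar with the cross lies inside the bin, at rest, and the flap has closed (within 0.12 rad); the jar with the bar lies at rest on the empty pair of rods, within 30 mm of their middle along them and 12 mm across and in height, in line with them within 0.25 rad, base to the front (all of step 2 and value of joint flap below 0.12 rad and x of jar_bar_center in the frame of rack_cradle between -0.03 and 0.03 m and y of jar_bar_center in the frame of rack_cradle between -0.012 and 0.012 m and z of jar_bar_center in the frame of rack_cradle between -0.012 and 0.012 m and x of jar_bar_base in the frame of rack_cradle between 0.002 and 0.07 m and angle between the z axis of jar_bar_base and the x axis of rack_cradle, either way round below 0.25 rad and linear speed of each of jar_cross, jar_bar below 0.03 m/s); the robot touches nothing.
It fails at once if a bystander is moved by more than 40 mm (distance of any of dropper, tonic, shampoo, gel, brush, mug, tin from where it was at the start of the episode above 0.04 m).
It fails at once if the good jar hits the table, or is set on the rack, with more than 60 N (as if dropped from several centimetres) (contact force between jar_bar and rack above 60 N or contact force between jar_bar and table above 60 N).
It also fails if it takes over 72 s, if anything falls off the work surface, if the arm or the gripper's body presses on something with over 40 N, if the wrist force passes 120 N, or if a joint passes its speed limit or range.

### The arm

A 7-joint arm with a two-finger parallel gripper is mounted at the origin on the work surface. World frame = base frame: x ahead of the robot, y to its left, z up, the work surface at z = 0. Lengths are in m, angles in rad, forces in N, time in s.
With the tool pointing down it reaches from about 0.425 to 0.825 m from the base axis. Payload 3.6 kg.
Tool frame: the origin (TCP) lies on the centre line of the jaws, within the pads' length; the fingertips stand 19 mm ahead of it and the grasp point (between the pads) is the TCP; z points along the fingers, y is the direction in which the jaws open and shut (so a half turn about z gives the same grasp; the last joint's range is limited). The gripper opens to 93 mm and grips with 3 to 60 N. Pads are 15 mm wide; open, the fingers measure 128 mm over their backs; the gripper's body (75 mm by 188 mm) begins 65 mm behind the grasp point.
Start: joints at [-1.337, 0.615, -0.013, 1.423, 0.008, 1.103, -0.04], TCP at [0.168, 0.628, 0.238] pointing down, gripper open.
Joint ranges: [-3.12, 3.12], [-0.3, 2.06], [-1.34, 1.32], [0.26, 2.42], [-1.36, 4.5], [0.01, 1.98], [-2.84, 2.84]. Speed limits (rad/s): [2.79, 2.79, 3.14, 3.14, 3.14, 3.14, 3.14].

### API

Orientations are given as [roll, pitch, yaw] about the fixed x, y, z axes, in that order (R = Rz(yaw) Ry(pitch) Rx(roll)).
In Python, from bench import * gives the robot as it stands.
- The arm moves only by the tool arm_command, never from a script. Its argument "steps" is a list of rows, each a list of 3 entries, a list of its own where there are three numbers: the turn, a rotation vector about the tool's x, y, z in degrees, then the shift along the tool's x, y, z in mm, then the closure in counts, from 0 (fully open) to 255 (shut). A call has 1 to 10 rows; each row is the pose to reach, as a shift and turn from the pose commanded when the call began, along the tool's axes at that moment; what a row does not reach only later rows make up. A row lasts 1/8 s, in which the tool goes at most 62.5 mm and 10.7 degrees, less where a joint would pass 70% of its speed; a pose out of reach is approached as far as the arm can. A call with a gripper value outside its range is refused whole. The fingers move at their own pace and stop on an object; "grip_force" is the grip in N (left out, the last holds). Time passes only in rows, so rows that repeat a pose let the fingers close. It gives the time, the measured TCP pose, the force and the opening at its end, in the units of the state.
- sense(): the state, without advancing time (a new reading comes with each control period).
- grab_frame(name): name is "side" or "top"; returns (picture, depth): 400x640x3 uint8, red, green, blue; 400x640 float32, m along the optical axis (not along the pixel's ray), 0 where there is no reading.
- get_calibration(name): a dict with "mtx" (3x3 intrinsics, pixels), "pose" (4x4, takes a point from camera to world coordinates). Camera axes: x right, y down, z forward; pixel columns grow to the right and rows downward; lengths in m; the calibration is good to about 2 mm. A picture is of the moment at which its call begins. get_calibration takes no time and is no camera call.
- close_job(): hands the job in, once; it reports no verdict.
The state is a dict: "clock": time; "q": joint angles; "dq": joint speeds; "tau": joint torques, N m; "eef_pos": TCP position; "ee_rot": TCP orientation; "contact_force": force on the tool from outside, world axes, zero at the start; "moment": the same for the moment, N m; "gripper_width": opening from 0.0 (shut) to 1.0 (fully open).
Only numpy, scipy, OpenCV 4.12 (cv2) and the standard library are available. Lean on these libraries where they do the work, as an engineer would, in place of code of your own. Each camera call takes 0.05 s, during which the arm holds its last target. There are 200 camera calls.

## Working session

There is one attempt and no reset: what is moved stays moved. The work goes in short steps, Python scripts to look and compute and a tool call to move; the robot and the scene stay as the last step left them, time stands still between calls to the robot, and variables do not carry over. Pictures are saved under pics/ and viewed, about 8 in all and at most 12, crops included, and the job is handed in when it is done.

Besides the shell and the picture viewer there is one more tool, called after "Emit:" in YAML: its name, and indented under it one key for each argument. arm_command: Moves the arm, as the interface text tells. Its arguments: {"type":"object","properties":{"steps":{"type":"array"},"grip_force":{"type":"number"}},"required":["steps"]}

```bash
ls; mkdir -p pics; python3 - <<'E'
from bench import *
import cv2,numpy as np
np.set_printoptions(precision=4,suppress=True)
print(sense())
for n in("side","top"):
    p,d=grab_frame(n);c=get_calibration(n);print(n,c)
    cv2.imwrite(f"pics/{n}0.png",p[...,::-1]);np.save(f"pics/{n}0.npy",d)
E
```

```text
pics
{'clock': 0.0, 'q': array([-1.3365,  0.6159, -0.0126,  1.4249,  0.0081,  1.1034, -0.0404]), 'dq': array([ 0.0011,  0.0003, -0.0006,  0.0004, -0.0012,  0.0008, -0.002 ]), 'tau': array([ -0.0002, -45.8928,   0.209 , -16.5745,  -0.061 ,   0.0205,
         0.0002]), 'eef_pos': array([0.1674, 0.6273, 0.2365]), 'ee_rot': array([-3.1391,  0.    ,  2.8809]), 'contact_force': array([ 0.3869,  0.1526, -0.1179]), 'moment': array([-0.0034,  0.0106,  0.0281]), 'gripper_width': 0.9991464337978064}
side {'mtx': array([[395.6144,   0.    , 321.2942],
       [  0.    , 395.6144, 200.2511],
       [  0.    ,   0.    ,   1.    ]]), 'pose': array([[ 0.9357, -0.1813,  0.3027,  0.3015],
       [-0.352 , -0.5374,  0.7663, -0.7775],
       [ 0.0238, -0.8236, -0.5667,  0.6829],
       [ 0.    ,  0.    ,  0.    ,  1.    ]])}
top {'mtx': array([[443.9691,   0.    , 317.3618],
       [  0.    , 443.9691, 197.7409],
       [  0.    ,   0.    ,   1.    ]]), 'pose': array([[-0.0934, -0.9738,  0.2072,  0.3066],
       [-0.9956,  0.0921, -0.0156, -0.0175],
       [-0.0039, -0.2077, -0.9782,  1.5002],
       [ 0.    ,  0.    ,  0.    ,  1.    ]])}
```

View pics/top0.png

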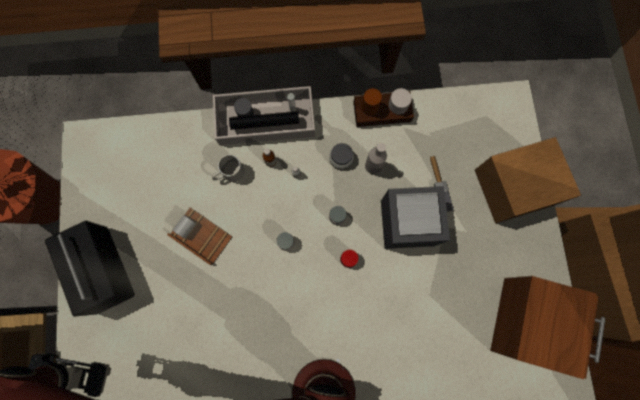

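View pics/side0.png

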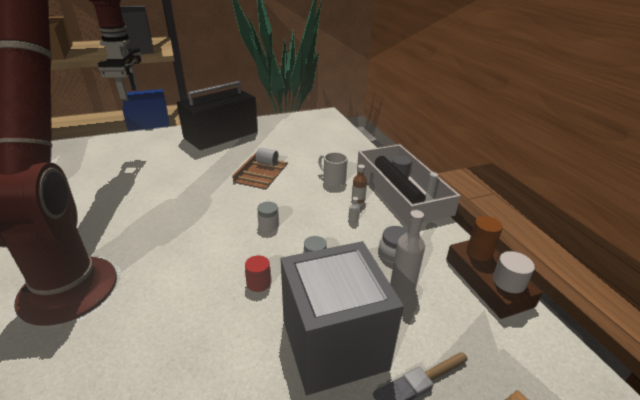

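Candidates for the jar, in the top view: grey-lidded (286,241) and (338,215); red look-alike (349,258), not wanted; gel jar (342,156), wider, not wanted; tin on the rack (186,222), not wanted. I choose the first two. Next I measure everything and check them in a crop.

```bash
cat > h.py <<'E'
from bench import *
import cv2,numpy as np
from scipy.spatial.transform import Rotation as Ro
np.set_printoptions(precision=3,suppress=True)
def ray(n,u,v,z):
    c=get_calibration(n);T=c["pose"];d=T[:3,:3]@np.linalg.solve(c["mtx"],[u,v,1.]);o=T[:3,3]
    return o+d*(z-o[2])/d[2]
def cloud(n,d):
    c=get_calibration(n);K=c["mtx"];v,u=np.indices(d.shape)
    P=np.stack([(u-K[0,2])/K[0,0]*d,(v-K[1,2])/K[1,1]*d,d],-1)
    return P@c["pose"][:3,:3].T+c["pose"][:3,3]
def proj(n,p):
    c=get_calibration(n);T=np.linalg.inv(c["pose"]);q=c["mtx"]@(T[:3,:3]@np.asarray(p)+T[:3,3]);return q[:2]/q[2]
E
python3 - <<'E'
from h import *
im=cv2.imread("pics/top0.png");d=np.load("pics/top0.npy");W=cloud("top",d)
def near(u,v,r,lo,hi):
    s=W[v-r:v+r,u-r:u+r].reshape(-1,3);s=s[(s[:,2]>lo)&(s[:,2]<hi)];return s
for nm,u,v,lo,hi in(("jarA",286,241,.055,.07),("jarB",338,215,.055,.07),("red",349,258,.05,.07),("gel",342,156,.05,.07),("dropper",295,172,.04,.09),("tonic",268,157,.05,.14),("sham",378,158,.1,.23),("mug",228,165,.07,.1)):
    s=near(u,v,16,lo,hi);print(nm,len(s),s.mean(0) if len(s) else'', np.ptp(s,0) if len(s) else '')
# bin rim and flap
s=near(417,215,55,.165,.2);r=cv2.minAreaRect((s[:,:2]*1000).astype(np.float32));print("bin",len(s),r,s[:,2].mean())
# rack
s=near(202,235,42,.003,.05);print("rack",len(s),cv2.minAreaRect((s[:,:2]*1000).astype(np.float32)))
s=near(202,235,42,.022,.045);print("board?",cv2.minAreaRect((s[:,:2]*1000).astype(np.float32)))
s=near(202,235,42,.045,.08);print("tin",s.mean(0),cv2.minAreaRect((s[:,:2]*1000).astype(np.float32)))
a=cv2.resize(im[185:285,155:275],None,fx=5,fy=5,interpolation=2)[:, :]
b=cv2.resize(im[190:290,265:365],None,fx=4,fy=5,interpolation=2)
cv2.imwrite("pics/crop1.png",cv2.resize(np.hstack([im[190:275,155:255],im[190:275,260:365]]),None,fx=3.9,fy=3.9,interpolation=2))
E
```

```text
jarA 227 [0.482 0.078 0.062] [0.054 0.053 0.014]
jarB 216 [ 0.552 -0.101  0.062] [0.052 0.051 0.014]
red 231 [ 0.406 -0.125  0.062] [0.055 0.054 0.019]
gel 374 [ 0.758 -0.137  0.06 ] [0.074 0.073 0.02 ]
dropper 58 [0.711 0.024 0.059] [0.023 0.025 0.041]
tonic 149 [0.764 0.109 0.088] [0.036 0.04  0.076]
sham 334 [ 0.711 -0.241  0.155] [0.055 0.057 0.115]
mug 156 [0.745 0.246 0.08 ] [0.077 0.095 0.021]
bin 3067 ((509.2436218261719, -336.9338684082031), (172.00367736816406, 167.26788330078125), 87.6010513305664) 0.17943792543174575
rack 2295 ((536.4376220703125, 363.9310302734375), (287.9851989746094, 290.67706298828125), 86.55001068115234)
board? ((517.8489990234375, 374.4769287109375), (178.38784790039062, 86.54945373535156), 50.2389030456543)
tin [0.561 0.408 0.056] ((562.3529052734375, 408.99456787109375), (48.188453674316406, 62.7546272277832), 51.43178176879883)
```

View pics/crop1.png

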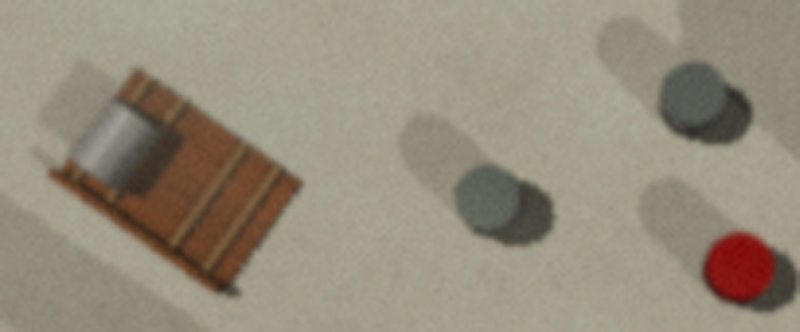

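The crop confirms it: two grey-lidded white jars at crop pixels (485,198) and (693,95), with the red look-alike apart from them. The rack's empty rods are at about (225,205), with the board at the lower left. I now compute the cradle position and a first approach move.

```bash
cat >> h.py <<'E'
def go(p,R,T=None):
    "tool-frame turn(deg), shift(mm) from the present (or given) pose to world p, rotation R"
    s=sense();p0,R0=(s["eef_pos"],Ro.from_euler("xyz",s["ee_rot"])) if T is None else T
    print("turn",(R0.inv()*R).as_rotvec(degrees=True).round(1),"shift",(R0.inv().apply(np.asarray(p)-p0)*1000).round(0),"clock",s["clock"])
def tool(down_az,tilt,flip=0):
    "tool z down, leaned by tilt deg so that it points towards azimuth down_az; jaws (y) horizontal, across"
    z=np.array([np.cos(a:=np.radians(down_az))*np.sin(t:=np.radians(tilt)),np.sin(a)*np.sin(t),-np.cos(t)])
    y=np.array([-np.sin(a),np.cos(a),0])*(-1 if flip else 1)
    return Ro.from_matrix(np.stack([np.cross(y,z),y,z],1))
E
python3 - <<'E'
from h import *
c=np.array([[243,145],[175,245],[278,165],[208,268]])/3.9+[155,190]
P=[ray("top",u,v,.014) for u,v in c];print(np.array(P));print("cradle",np.mean(P,0), [np.degrees(np.arctan2(*(P[i]-P[i+1])[[1,0]])) for i in(0,2)])
for q in((138,70),(300,183)): print("front corner",ray("top",q[0]/3.9+155,q[1]/3.9+190,.008))
for q in((50,172),(235,292)): print("back corner",ray("top",q[0]/3.9+155,q[1]/3.9+190,.028))
s=sense();R0=Ro.from_euler("xyz",s["ee_rot"]);print(R0.as_matrix())
go([.44,.10,.25],R0*Ro.from_rotvec([20,25,0],degrees=True))
E
```

```text
[[0.552 0.305 0.014]
 [0.471 0.367 0.014]
 [0.532 0.275 0.014]
 [0.449 0.339 0.014]]
cradle [0.501 0.322 0.014] [np.float64(-37.506627561110584), np.float64(-37.72720370848811)]
front corner [0.628 0.395 0.008]
front corner [0.515 0.258 0.008]
back corner [0.542 0.467 0.028]
back corner [0.425 0.314 0.028]
[[-0.966  0.258 -0.001]
 [ 0.258  0.966 -0.002]
 [-0.    -0.002 -1.   ]]
turn [20. 25.  0.] shift [-399. -439.  -12.] clock 0.1
```

Emit:
arm_command:
  steps:
    - [[20,25,0],[-400,-440,-12],0]
    - [[20,25,0],[-400,-440,-12],0]
    - [[20,25,0],[-400,-440,-12],0]
    - [[20,25,0],[-400,-440,-12],0]
    - [[20,25,0],[-400,-440,-12],0]
    - [[20,25,0],[-400,-440,-12],0]
    - [[20,25,0],[-400,-440,-12],0]
    - [[20,25,0],[-400,-440,-12],0]
    - [[20,25,0],[-400,-440,-12],0]
    - [[20,25,0],[-400,-440,-12],0]
  grip_force: 25

```text
clock: 1.35
eef_pos: [0.4417, 0.0958, 0.2495]
ee_rot: [-2.767, -0.426, 2.793]
contact_force: [-0.3, 1.3, -0.1]
gripper_width: 0.999
```

```bash
python3 - <<'E'
from h import *
s=sense();print(s)
E
```

```text
{'clock': 1.35, 'q': array([-0.309,  0.582,  0.013,  1.595,  0.055,  1.521,  0.99 ]), 'dq': array([ 0.329,  0.064,  0.048, -0.138,  0.156,  0.059,  0.386]), 'tau': array([ -0.118, -42.055,   1.19 , -13.422,   0.222,   1.592,  -0.181]), 'eef_pos': array([0.442, 0.096, 0.249]), 'ee_rot': array([-2.767, -0.426,  2.793]), 'contact_force': array([-0.274,  1.327, -0.054]), 'moment': array([ 0.271, -0.521, -0.021]), 'gripper_width': 0.9990748683044979}
```

```bash
python3 - <<'E'
from h import *
for f in(0,1):
    R=tool(100,57,f);z=R.as_matrix()[:,2];g=np.array([.482,.078,.037])-.005*z
    print(f);go(g-.10*z+[0,0,.06],R)
E
```

```text
0
turn [ -46.5  -71.3 -113.4] shift [-119.  -55.   76.] clock 1.35
1
turn [-59.4  38.7  40.9] shift [-119.  -55.   76.] clock 1.35
```

Emit:
arm_command:
  steps:
    - [[-59.5,38.5,41],[-120,-55,75],0]
    - [[-59.5,38.5,41],[-120,-55,75],0]
    - [[-59.5,38.5,41],[-120,-55,75],0]
    - [[-59.5,38.5,41],[-120,-55,75],0]
    - [[-59.5,38.5,41],[-120,-55,75],0]
    - [[-59.5,38.5,41],[-120,-55,75],0]
    - [[-59.5,38.5,41],[-120,-55,75],0]
    - [[-59.5,38.5,41],[-120,-55,75],0]
    - [[-59.5,38.5,41],[-120,-55,75],0]
    - [[-59.5,38.5,41],[-120,-55,75],0]

```text
clock: 2.6
eef_pos: [0.4982, -0.0032, 0.1548]
ee_rot: [3.135, -0.995, 1.756]
contact_force: [0.4, 0.5, -0.2]
gripper_width: 0.998
```

```bash
cat > fit.py <<'E'
from h import *
from scipy.optimize import least_squares
D=[([-1.3365,.6159,-.0126,1.4249,.0081,1.1034,-.0404],[.1674,.6273,.2365],[-3.1391,0,2.8809]),
([-.309,.582,.013,1.595,.055,1.521,.99],[.4417,.0958,.2495],[-2.767,-.426,2.793])]
s=sense();print(s["q"],s["eef_pos"],s["ee_rot"],s["clock"]);D.append((s["q"],s["eef_pos"],s["ee_rot"]))
def fk(q,x,sg):
    d1,L1,L2,Lt,a,b,w,o1,o7=x
    f=lambda ax,t:Ro.from_euler(ax,t)
    R=f("z",-q[0]+o1)*f("y",q[1]);p=np.array([0,0,d1])
    R=R*f("z",sg[0]*q[2]);p=p+R.apply([a,0,L1])
    R=R*f("y",q[3]);p=p+R.apply([b,0,L2]);R=R*f("z",sg[1]*q[4])*f("y",q[5]);p=p+R.apply([w,0,Lt]);R=R*f("z",sg[2]*q[6]+o7)
    return p,R
def res(x,sg):
    e=[]
    for q,p,r in D:
        P,R=fk(q,x,sg);e+=[(P-p)*5,(R.inv()*Ro.from_euler("xyz",r)).as_rotvec()]
    return np.concatenate(e+[np.array(x[4:7])*.05])
if __name__=="__main__":
  for sg in[(i,j,k) for i in(1,-1) for j in(1,-1) for k in(1,-1)]:
    b=min((least_squares(res,[.35,.4,.4,.25,0,0,0,0,o],args=(sg,)) for o in(0,1.5,3,-1.5)),key=lambda r:r.cost);print(sg,b.cost,b.x)
E
python3 fit.py
```

```text
[ 0.398  0.814 -0.003  1.768 -0.806  1.348  1.099] [ 0.498 -0.003  0.155] [ 3.135 -0.995  1.756] 2.6
(1, 1, 1) 2.358188457618061 [-1.564  3.129  1.156 -0.351 -1.598  1.686  0.125 -0.095  0.297]
(1, 1, -1) 1.2273633158113886 [-1.561  3.123  1.153 -0.349 -1.594  1.68   0.125 -0.091  1.608]
(1, -1, 1) 1.5251303600030601 [ 0.292  0.522  0.404  0.304 -0.003 -0.003  0.011 -0.056  0.161]
(1, -1, -1) 0.00706668471047012 [ 0.229  0.599  0.409  0.289 -0.043  0.036  0.009 -0.03   1.548]
(-1, 1, 1) 2.40791642687433 [-1.537  3.099  1.127 -0.354 -1.559  1.683  0.116 -0.094  0.299]
(-1, 1, -1) 1.2360055364685223 [-1.535  3.094  1.125 -0.352 -1.556  1.677  0.116 -0.09   1.61 ]
(-1, -1, 1) 1.5582830388432622 [ 0.347  0.458  0.371  0.309  0.054 -0.026  0.001 -0.064  0.154]
(-1, -1, -1) 0.001131782457020043 [ 0.276  0.542  0.38   0.293  0.006  0.015  0.001 -0.037  1.542]
```

```bash
cat >> fit.py <<'E'
X=np.array([.276,.542,.38,.293,.006,.015,.001,-.037,1.542])
lo=np.array([-3.12,-.3,-1.34,.26,-1.36,.01,-2.84]);hi=np.array([3.12,2.06,1.32,2.42,4.5,1.98,2.84])
def ik(p,R,q0):
    def e(q):
        P,Q=fk(q,X,(-1,-1,-1));return np.concatenate([(P-p)*5,(Q.inv()*R).as_rotvec(),.02*(q-q0)])
    r=least_squares(e,np.clip(q0,lo+.01,hi-.01),bounds=(lo,hi));return r.x,np.linalg.norm(e(r.x)[:6])
E
python3 - <<'E'
from fit import *
s=sense();q=s["q"]
R=tool(100,57,1);z=R.as_matrix()[:,2];g=np.array([.482,.078,.037])-.005*z
go(g,R)
def show(n,p,R):
    global q;q,e=ik(np.array(p),R,q);print(n,q,round(e,3))
show("pick",g,R);q0=q
show("up",g+[0,0,.2],R)
# tip about jaw axis: tool to az 100+180, tilt 33
for t in(40,20,0,-15,-33): show("tip%d"%t,g+[-.0,0,.25],tool(100,t,1))
for az in(120,130,141.5): show("az%d"%az,[.5,.32,.2],tool(az,-33,1))
show("place",[.5,.32,.04],tool(141.5,-33,1))
E
```

```text
[ 0.398  0.814 -0.003  1.768 -0.806  1.348  1.099] [ 0.498 -0.003  0.155] [ 3.135 -0.995  1.756] 2.6
turn [-0.2 -0.   0.3] shift [-54.  -2. 129.] clock 2.6
pick [ 0.308  0.994 -0.052  1.857 -0.92   1.117  1.233] 0.0
up [ 0.295  0.642 -0.033  1.834 -0.845  1.369  0.939] 0.0
tip40 [ 0.157  0.448  0.028  1.795 -0.679  1.288  0.694] 0.0
tip20 [-0.052  0.349  0.088  1.796 -0.412  1.121  0.418] 0.0
tip0 [-0.31   0.313  0.16   1.8   -0.058  1.034  0.055] 0.0
tip-15 [-0.511  0.333  0.223  1.805  0.218  1.046 -0.229] 0.0
tip-33 [-0.723  0.409  0.299  1.812  0.493  1.128 -0.514] 0.0
az120 [-0.969  0.67   0.168  1.596  0.507  1.104 -0.58 ] 0.0
az130 [-0.971  0.632  0.149  1.676  0.588  0.996 -0.507] 0.0
az141 [-0.965  0.589  0.129  1.768  0.684  0.867 -0.425] 0.0
place [-1.035  0.856  0.241  1.84   0.788  0.571 -0.667] 0.0
```

Emit:
arm_command:
  steps:
    - [[0,0,0],[-54,-2,10],0]
    - [[0,0,0],[-54,-2,40],0]
    - [[0,0,0],[-54,-2,70],0]
    - [[0,0,0],[-54,-2,95],0]
    - [[0,0,0],[-54,-2,115],0]
    - [[0,0,0],[-54,-2,129],0]
    - [[0,0,0],[-54,-2,129],0]
    - [[0,0,0],[-54,-2,129],255]
    - [[0,0,0],[-54,-2,129],255]
    - [[0,0,0],[-54,-2,129],255]
  grip_force: 25

```text
clock: 3.85
eef_pos: [0.4824, 0.0727, 0.0392]
ee_rot: [3.137, -0.994, 1.751]
contact_force: [0.3, -0.3, -0.5]
gripper_width: 0.725
```

Emit:
arm_command:
  steps:
    - [[0,0,0],[0,0,0],255]
    - [[0,0,0],[0,0,0],255]
    - [[0,0,0],[0,0,0],255]
    - [[0,0,0],[0,0,0],255]

```text
clock: 4.35
eef_pos: [0.4826, 0.0731, 0.0392]
ee_rot: [3.136, -0.995, 1.752]
contact_force: [2.4, -1.0, 1.8]
gripper_width: 0.617
```

```bash
python3 - <<'E'
from h import *
p,d=grab_frame("side");cv2.imwrite("pics/grip1.png",cv2.resize(p[120:320,150:400,::-1],None,fx=3,fy=3))
R=tool(100,57,1);s=sense();print(s["eef_pos"],s["gripper_width"])
go(s["eef_pos"]+[0,-.0,.2],tool(100,-33,1));go(s["eef_pos"]+[0,-.0,.2],R)
E
```

```text
[0.483 0.073 0.039] 0.6183195977738951
turn [  0.2 -90.    0.2] shift [ 168.    1. -109.] clock 4.4
turn [-0.   0.   0.2] shift [ 168.    1. -109.] clock 4.4
```

View pics/grip1.png

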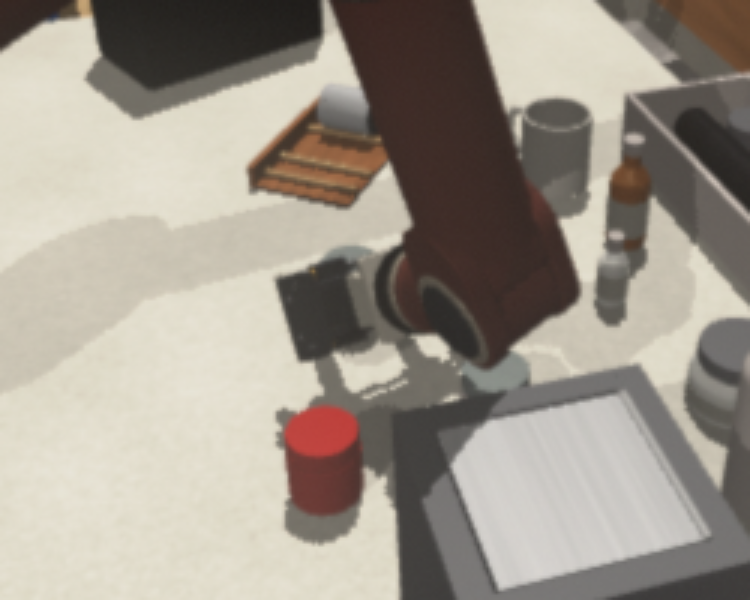

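Emit:
arm_command:
  steps:
    - [[0,0,0],[42,0,-27],255]
    - [[0,0,0],[84,0,-55],255]
    - [[0,-10,0],[126,0,-82],255]
    - [[0,-20,0],[168,0,-109],255]
    - [[0,-30,0],[185,0,-120],255]
    - [[0,-40,0],[185,0,-120],255]
    - [[0,-50,0],[185,0,-120],255]
    - [[0,-60,0],[185,0,-120],255]
    - [[0,-70,0],[185,0,-120],255]
    - [[0,-80,0],[185,0,-120],255]

```text
clock: 5.65
eef_pos: [0.4804, 0.0734, 0.2594]
ee_rot: [3.14, 0.407, 1.749]
contact_force: [-0.6, 0.7, -2.5]
gripper_width: 0.619
```

Emit:
arm_command:
  steps:
    - [[0,-10,0],[0,0,0],255]
    - [[0,-10,0],[0,0,0],255]
    - [[0,-10,0],[0,0,0],255]
    - [[0,-10,0],[0,0,0],255]

```text
clock: 6.15
eef_pos: [0.4817, 0.0708, 0.2603]
ee_rot: [3.138, 0.574, 1.741]
contact_force: [0.2, -0.3, -2.0]
gripper_width: 0.618
```

```bash
python3 - <<'E'
from h import *
p,d=grab_frame("side");s=sense();print(s["eef_pos"],s["ee_rot"],s["gripper_width"],s["contact_force"])
u,v=proj("side",s["eef_pos"]).astype(int);print(u,v)
cv2.imwrite("pics/tip1.png",cv2.resize(p[max(v-60,0):v+60,u-80:u+80,::-1],None,fx=5,fy=5,interpolation=2))
E
```

```text
[0.482 0.071 0.26 ] [3.138 0.574 1.741] 0.6211595031646537 [-0.329 -0.452 -0.899]
262 141
```

View pics/tip1.png

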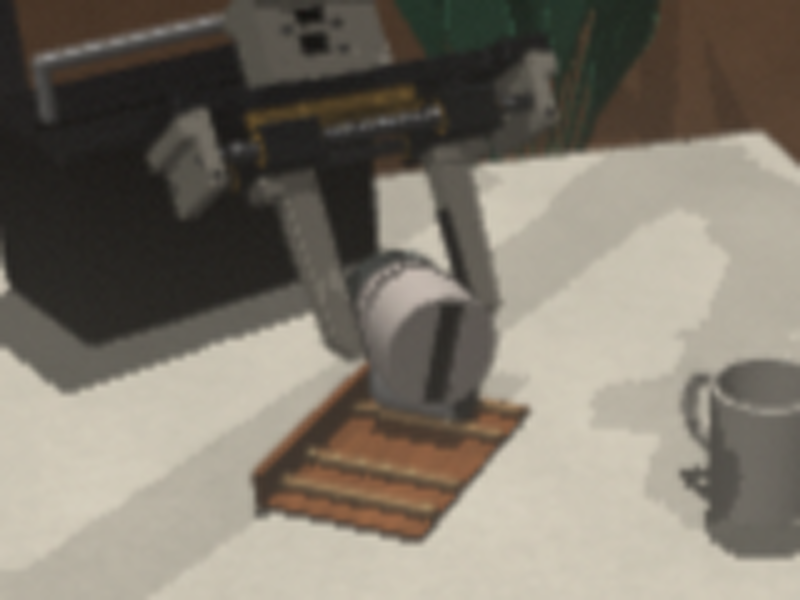

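A single dark bar shows on the base (crop 443,355), so this is the good jar. It goes to the rack.

```bash
python3 - <<'E'
from h import *
R0=Ro.from_euler("xyz",[3.136,-.995,1.752]);off=R0.inv().apply(np.array([.482,.078,.031])-[.4826,.0731,.0392]);print("jar centre in tool mm",off*1000)
R=tool(141.5,-33,1);z=R.as_matrix()
for h in(.09,.0): 
    p=np.array([.499,.320,.0385+h])-R.apply(off);print(p);go(p,R)
E
```

```text
jar centre in tool mm [-4.195  0.245  8.6  ]
[0.492 0.325 0.133]
turn [-22.5  -0.  -35. ] shift [278.  54. -28.] clock 6.2
[0.492 0.325 0.043]
turn [-22.5  -0.  -35. ] shift [326.  53.  47.] clock 6.2
```

Emit:
arm_command:
  steps:
    - [[-5,0,-8],[45,9,-5],255]
    - [[-10,0,-16],[95,18,-10],255]
    - [[-15,0,-23],[145,28,-15],255]
    - [[-19,0,-29],[195,38,-20],255]
    - [[-22.5,0,-35],[240,47,-25],255]
    - [[-22.5,0,-35],[278,54,-28],255]
    - [[-22.5,0,-35],[278,54,-28],255]
    - [[-22.5,0,-35],[278,54,-28],255]
    - [[-22.5,0,-35],[278,54,-28],255]

```text
clock: 7.32
eef_pos: [0.4921, 0.3253, 0.1329]
ee_rot: [-3.141, 0.577, 2.471]
contact_force: [0.4, -0.6, -1.7]
gripper_width: 0.619
```

```bash
python3 - <<'E'
from h import *
p,d=grab_frame("top");q,d2=grab_frame("side");s=sense();print(s["eef_pos"],s["ee_rot"],s["gripper_width"],s["contact_force"],s["q"])
R=tool(141.5,-33,1);off=np.array([-.0042,.0002,.0086])
b=q[110:230,200:360,::-1];a=p[175:285,140:270,::-1]
f=lambda i:cv2.resize(i,(400,int(400*i.shape[0]/i.shape[1])),interpolation=2)
A,B=f(a),f(b);h=max(len(A),len(B));print(A.shape,B.shape)
cv2.imwrite("pics/pre.png",np.hstack([np.pad(i,((0,h-len(i)),(0,0),(0,0))) for i in(A,B)]))
go(np.array([.499,.320,.0385])-R.apply(off),R)
c=s["eef_pos"]+Ro.from_euler("xyz",s["ee_rot"]).apply(off);print("jar centre est",c)
# depth of the jar's base face / body seen by side camera
W=cloud("side",d2).reshape(-1,3);k=np.linalg.norm(W-c,axis=1)<.045;W=W[k&(W[:,2]<c[2]+.03)];print(len(W),W.mean(0),W.min(0),W.max(0))
E
```

```text
[0.492 0.326 0.133] [-3.141  0.576  2.472] 0.6170474099552314 [ 0.026 -0.232 -2.849] [-1.088  0.691  0.291  1.85   0.633  0.702 -0.468]
(338, 400, 3) (300, 400, 3)
turn [0.1 0.  0.1] shift [48. -0. 76.] clock 7.425
jar centre est [0.498 0.321 0.128]
442 [0.5   0.305 0.134] [0.46  0.278 0.097] [0.539 0.361 0.157]
```

View pics/pre.png

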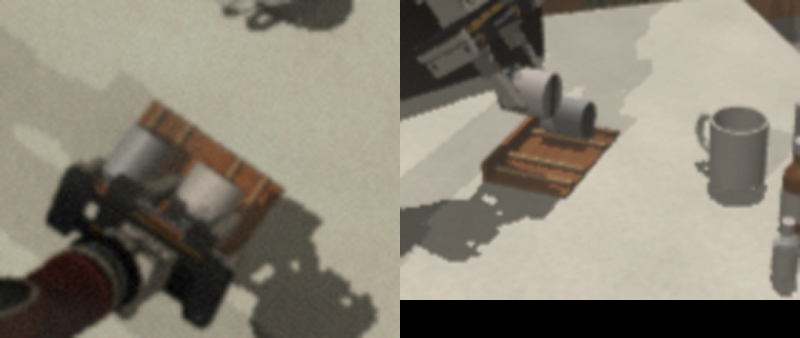

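The jar at crop (208,190) hangs over the empty rods, in line with them, with its base to the front. I lower it.

Emit:
arm_command:
  steps:
    - [[0,0,0],[11,0,17],255]
    - [[0,0,0],[21,0,34],255]
    - [[0,0,0],[31,0,49],255]
    - [[0,0,0],[38,0,60],255]
    - [[0,0,0],[42,0,67],255]
    - [[0,0,0],[44,0,71],255]
    - [[0,0,0],[46,0,73],255]
    - [[0,0,0],[47,0,75],255]
    - [[0,0,0],[47,0,75],255]

```text
clock: 8.55
eef_pos: [0.495, 0.3272, 0.0479]
ee_rot: [3.137, 0.581, 2.472]
contact_force: [-3.9, 1.4, 16.2]
gripper_width: 0.614
```

```bash
python3 - <<'E'
from h import *
q,d2=grab_frame("side");p,d=grab_frame("top");s=sense();print(s["eef_pos"],s["ee_rot"],s["gripper_width"],s["contact_force"])
off=np.array([-.0042,.0002,.0086]);c=s["eef_pos"]+Ro.from_euler("xyz",s["ee_rot"]).apply(off);print("jar centre est",c)
u,v=proj("side",c).astype(int)
cv2.imwrite("pics/low.png",cv2.resize(q[v-45:v+45,u-60:u+60,::-1],None,fx=5,fy=5,interpolation=2))
E
```

```text
[0.495 0.327 0.048] [3.137 0.581 2.472] 0.6198561147416886 [-4.659  2.229 15.499]
jar centre est [0.502 0.322 0.043]
```

View pics/low.png

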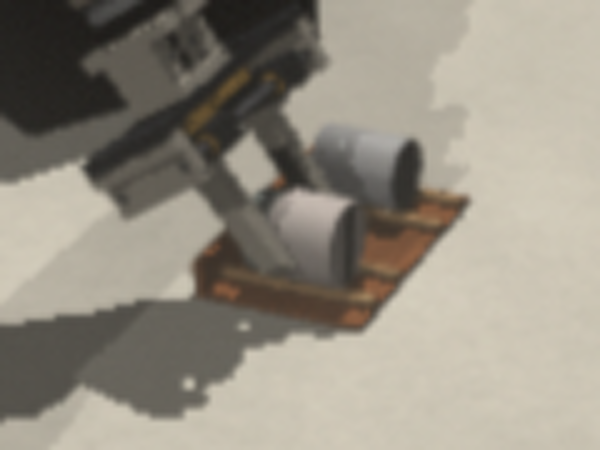

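Emit:
arm_command:
  steps:
    - [[0,0,0],[-1,0,-2],255]
    - [[0,0,0],[-2,0,-4],255]
    - [[0,0,0],[-2,0,-4],80]
    - [[0,0,0],[-2,0,-4],60]
    - [[0,0,0],[-2,0,-4],50]
    - [[0,0,0],[-2,0,-4],50]
    - [[0,0,0],[-2,0,-4],50]

```text
clock: 9.52
eef_pos: [0.4917, 0.3265, 0.0477]
ee_rot: [-3.139, 0.576, 2.475]
contact_force: [-0.1, -0.6, -0.9]
gripper_width: 0.806
```

```bash
python3 - <<'E'
from h import *
q,d2=grab_frame("side");p,d=grab_frame("top");s=sense();print(s["eef_pos"],s["ee_rot"],s["gripper_width"],s["contact_force"])
cv2.imwrite("pics/rel_s.png",q[...,::-1]);cv2.imwrite("pics/rel_t.png",p[...,::-1])
# white body points of the jar, side depth
ex=np.array([np.cos(np.radians(-38.5)),np.sin(np.radians(-38.5)),0]);ey=np.array([-ex[1],ex[0],0])
for n,D in(("side",d2),("top",d)):
    W=cloud(n,D).reshape(-1,3)-[.499,.320,0];L=np.stack([W@ex,W@ey,W[:,2]],1)*1000
    k=(abs(L[:,0])<45)&(abs(L[:,1])<22)&(L[:,2]>50)&(L[:,2]<85);print(n,k.sum(),L[k].mean(0) if k.any() else'',np.percentile(L[k],[2,98],axis=0) if k.any() else '')
E
```

```text
[0.492 0.327 0.048] [-3.14   0.576  2.475] 0.8079580400098451 [-0.451 -0.188  0.744]
side 180 [ 3.68  -2.916 59.304] [[-28.907 -18.586  50.246]
 [ 31.127  17.673  65.837]]
top 242 [ 0.54   0.151 62.403] [[-28.28  -19.908  52.716]
 [ 28.878  20.772  70.986]]
```

```bash
python3 - <<'E'
from fit import *
s=sense();q00=s["q"]
off=np.array([.482,.078,.031])
for f in(0,1):
  for az in(-80,-60):
    q=q00
    def show(n,p,R):
        global q;q,e=ik(np.array(p),R,q);print(n,q,round(e,3))
    print("flip",f,"az",az)
    R=tool(az,52,f);z=R.as_matrix()[:,2];g=np.array([.552,-.101,.037])-.005*z
    show("mid",[.45,.2,.25],tool(az,10,f))
    show("pre",g-.1*z+[0,0,.06],R);show("pick",g,R);show("up",g+[-.05,0.05,.22],R)
    for t in(30,0,-33,-65):show("tip%d"%t,g+[-.05,.05,.25],tool(az,t,f))
    show("back",g+[-.05,-.03,.28],tool(az,0,f))
    show("bin+",[.5,-.337,.28],tool(-2,0,f));show("bin",[.5,-.337,.14],tool(-2,0,f))
E
```

```text
[-1.113  0.84   0.335  1.887  0.682  0.538 -0.59 ] [0.492 0.327 0.048] [-3.14   0.576  2.475] 9.625
flip 0 az -80
mid [-0.744  0.398  0.263  1.816  0.08   0.991 -0.361] 0.001
pre [-0.875  0.838  0.694  1.895  0.599  0.769 -0.634] 0.001
pick [-0.755  1.098  0.733  1.931  0.638  0.449 -0.745] 0.0
up [-0.943  0.635  0.796  1.955  0.64   0.858 -0.526] 0.0
tip30 [-0.707  0.408  0.645  1.863  0.355  0.92  -0.14 ] 0.0
tip0 [-0.285  0.361  0.466  1.762 -0.182  1.062  0.427] 0.001
tip-33 [ 0.117  0.498  0.321  1.66  -0.61   1.426  0.833] 0.0
tip-65 [ 0.369  0.721  0.176  1.6   -0.842  1.779  0.998] 0.0
back [-0.067  0.346  0.383  1.679 -0.14   1.144  0.537] 0.001
bin+ [ 0.513  0.503  0.067  1.507 -0.035  1.132  2.13 ] 0.001
bin [ 0.52   0.656  0.057  1.661 -0.047  0.826  2.141] 0.0
flip 0 az -60
mid [-0.702  0.367  0.192  1.86   0.134  0.918 -0.073] 0.001
pre [-1.138  0.961  1.112  2.187  0.342  0.179 -0.175] 0.001
pick [-0.905  1.22   0.985  2.098  0.4    0.01  -0.346] 0.061
up [-1.198  0.724  1.208  2.162  0.521  0.353 -0.159] 0.0
tip30 [-0.91   0.386  0.921  1.988  0.248  0.667  0.289] 0.0
[... 1054 characters left out ...]
 ] 0.484
flip 1 az -60
mid [-0.097  0.422 -0.643  1.861  0.502  1.022  2.688] 0.002
pre [-0.169  0.673 -0.394  2.189  1.492  1.15   1.913] 0.001
pick [-0.054  0.946 -0.308  2.151  1.819  1.128  1.699] 0.0
up [-0.051  0.455 -0.492  2.164  1.356  1.164  2.183] 0.001
tip30 [ 0.286  0.323 -0.656  1.988  0.893  0.981  2.788] 0.001
tip0 [ 0.811  0.663 -1.34   1.789  0.755  1.3    2.84 ] 0.139
tip-33 [ 0.84   0.905 -1.34   1.533  0.415  1.528  2.84 ] 0.394
tip-65 [ 0.882  1.203 -1.34   1.337  0.045  1.75   2.84 ] 0.472
back [ 0.903  0.645 -1.34   1.745  0.806  1.373  2.84 ] 0.29
bin+ [ 0.569  0.352 -0.019  2.146  2.399  0.01   2.84 ] 0.69
bin [ 0.561  0.583 -0.01   2.109  2.4    0.01   2.84 ] 0.484
```

Emit:
arm_command:
  steps:
    - [[0,0,0],[0,0,-10],50]
    - [[0,0,0],[0,0,-25],50]
    - [[0,0,0],[0,0,-50],50]
    - [[0,0,0],[0,0,-85],30]
    - [[0,0,0],[0,0,-125],0]
    - [[0,0,0],[-40,0,-170],0]
    - [[0,0,0],[-60,0,-200],0]

```text
clock: 10.5
eef_pos: [0.4463, 0.3634, 0.2523]
ee_rot: [3.138, 0.576, 2.472]
contact_force: [0.1, 0.1, -1.2]
gripper_width: 0.996
```

```bash
python3 - <<'E'
from h import *
q,d2=grab_frame("side");p,d=grab_frame("top")
cv2.imwrite("pics/aft_s.png",q[...,::-1])
s=sense();print(s["eef_pos"],s["q"])
cv2.imwrite("pics/aft.png",np.hstack([cv2.resize(q[130:210,215:315,::-1],(400,320),interpolation=2),cv2.resize(p[190:270,150:250,::-1],(400,320),interpolation=2)]))
for f in (0,1):
  for az in (-80,-60):
    print(f,az);go([.47,.16,.27],tool(az,10,f))
E
```

```text
[0.447 0.365 0.254] [-1.169  0.521  0.247  1.732  0.547  0.998 -0.376]
0 -80
turn [15.9 21.7 38.9] shift [-131. -147.   64.] clock 10.6
0 -60
turn [ 8.5 22.6 20.2] shift [-131. -147.   64.] clock 10.6
1 -80
turn [ -27.6   20.2 -137.3] shift [-131. -147.   64.] clock 10.6
1 -60
turn [ -31.6   11.9 -156.4] shift [-131. -147.   64.] clock 10.6
```

View pics/aft.png

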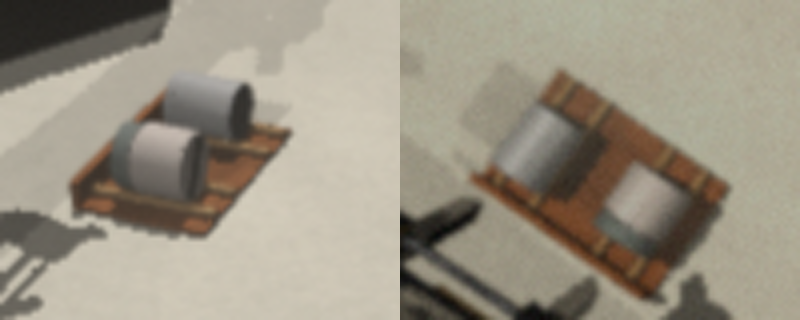

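The good jar lies on the empty rods with lid to the board, in line with the tin (right half of crop, 645,205). Next is jar B.

```bash
python3 - <<'E'
from h import *
R=tool(-83,52,0);z=R.as_matrix()[:,2];g=np.array([.552,-.101,.037])-.005*z
go(g-.1*z+[0,0,.06],R);go(g,R,(g-.1*z+[0,0,.06],R))
E
```

```text
turn [ 30.7 -18.3  32.8] shift [-213. -244.  245.] clock 10.6
turn [0. 0. 0.] shift [ 47.   0. 137.] clock 10.6
```

Emit:
arm_command:
  steps:
    - [[6,-4,7],[-35,-40,40],0]
    - [[12,-8,13],[-70,-80,80],0]
    - [[18,-11,20],[-105,-120,120],0]
    - [[24,-15,26],[-140,-160,160],0]
    - [[31,-18,33],[-175,-200,200],0]
    - [[31,-18,33],[-213,-244,245],0]
    - [[31,-18,33],[-213,-244,245],0]
    - [[31,-18,33],[-213,-244,245],0]
    - [[31,-18,33],[-213,-244,245],0]
    - [[31,-18,33],[-213,-244,245],0]

```text
clock: 11.85
eef_pos: [0.5404, -0.0192, 0.1588]
ee_rot: [-3.126, 0.91, 1.704]
contact_force: [-0.2, -0.0, -0.2]
gripper_width: 1.0
```

```bash
python3 - <<'E'
from h import *
s=sense();print(s["eef_pos"],s["ee_rot"],s["q"])
R=tool(-83,52,0);z=R.as_matrix()[:,2];g=np.array([.552,-.101,.037])-.005*z
go(g-.1*z,R);go(g,R)
E
```

```text
[ 0.54  -0.019  0.159] [-3.126  0.91   1.704] [-0.795  0.815  0.586  1.89   0.639  0.862 -0.7  ]
turn [-0.4  0.1  0.4] shift [45.  2. 35.] clock 11.85
turn [-0.4  0.1  0.4] shift [ 45.   3. 135.] clock 11.85
```

Emit:
arm_command:
  steps:
    - [[0,0,0],[30,2,20],0]
    - [[0,0,0],[45,3,45],0]
    - [[0,0,0],[45,3,75],0]
    - [[0,0,0],[45,3,100],0]
    - [[0,0,0],[45,3,120],0]
    - [[0,0,0],[45,3,135],0]
    - [[0,0,0],[45,3,135],0]
    - [[0,0,0],[45,3,135],255]
    - [[0,0,0],[45,3,135],255]
    - [[0,0,0],[45,3,135],255]

```text
clock: 13.1
eef_pos: [0.5514, -0.0995, 0.041]
ee_rot: [-3.127, 0.911, 1.7]
contact_force: [0.7, 0.8, 0.1]
gripper_width: 0.723
```

Emit:
arm_command:
  steps:
    - [[0,0,0],[0,0,0],255]
    - [[0,0,0],[0,0,0],255]
    - [[0,0,0],[0,0,0],255]
    - [[0,0,0],[0,0,0],255]

```text
clock: 13.6
eef_pos: [0.5519, -0.0996, 0.0409]
ee_rot: [-3.128, 0.911, 1.7]
contact_force: [2.3, 2.7, 2.4]
gripper_width: 0.621
```

```bash
python3 - <<'E'
from h import *
s=sense();p=s["eef_pos"];print(p,s["ee_rot"],s["gripper_width"],s["q"])
R=Ro.from_euler("xyz",s["ee_rot"]);print("off",R.inv().apply(np.array([.552,-.101,.031])-p))
go(p+[0,0,.1],R);go(p+[-.05,.05,.25],tool(-83,-33,0));go(p+[-.05,.05,.25],tool(-83,-60,0))
E
```

```text
[ 0.552 -0.1    0.041] [-3.128  0.911  1.7  ] 0.6209666713713647 [-0.681  1.05   0.636  1.949  0.73   0.544 -0.841]
off [ 0.007 -0.     0.007]
turn [0. 0. 0.] shift [-79.  -1. -61.] clock 13.6
turn [-0.6 85.2 -0.2] shift [-163.  -46. -197.] clock 13.6
turn [ -0.6 112.2  -0.3] shift [-163.  -46. -197.] clock 13.6
```

Emit:
arm_command:
  steps:
    - [[0,0,0],[-40,0,-30],255]
    - [[0,0,0],[-79,0,-61],255]
    - [[0,10,0],[-110,-15,-100],255]
    - [[0,20,0],[-140,-30,-150],255]
    - [[0,30,0],[-163,-46,-197],255]
    - [[0,40,0],[-163,-46,-197],255]
    - [[0,50,0],[-163,-46,-197],255]
    - [[0,60,0],[-163,-46,-197],255]
    - [[0,70,0],[-163,-46,-197],255]
    - [[0,80,0],[-163,-46,-197],255]

```text
clock: 14.85
eef_pos: [0.5, -0.0502, 0.2903]
ee_rot: [-3.129, -0.491, 1.68]
contact_force: [0.2, 0.5, -3.8]
gripper_width: 0.616
```

Emit:
arm_command:
  steps:
    - [[0,10,0],[0,0,0],255]
    - [[0,20,0],[0,0,0],255]
    - [[0,30,0],[0,0,0],255]
    - [[0,32,0],[0,0,0],255]
    - [[0,32,0],[0,0,0],255]
    - [[0,32,0],[0,0,0],255]

```text
clock: 15.6
eef_pos: [0.5014, -0.0484, 0.2918]
ee_rot: [-3.126, -1.041, 1.677]
contact_force: [-0.3, 0.4, -2.1]
gripper_width: 0.619
```

```bash
python3 - <<'E'
from h import *
p,d=grab_frame("top");q,_=grab_frame("side");s=sense();print(s["eef_pos"],s["ee_rot"],s["gripper_width"],s["q"])
u,v=proj("top",s["eef_pos"]).astype(int);a=p[v-40:v+40,u-50:u+50,::-1];u,v=proj("side",s["eef_pos"]).astype(int);u=min(max(u,50),590);v=max(v,40);b=q[v-40:v+40,u-50:u+50,::-1]
cv2.imwrite("pics/tip2.png",np.hstack([cv2.resize(i,(400,320),interpolation=2) for i in(a,b)]))
E
```

```text
[ 0.501 -0.048  0.292] [-3.127 -1.041  1.677] 0.6174552261153353 [ 0.476  0.657  0.014  1.642 -0.792  1.608  0.907]
```

View pics/tip2.png

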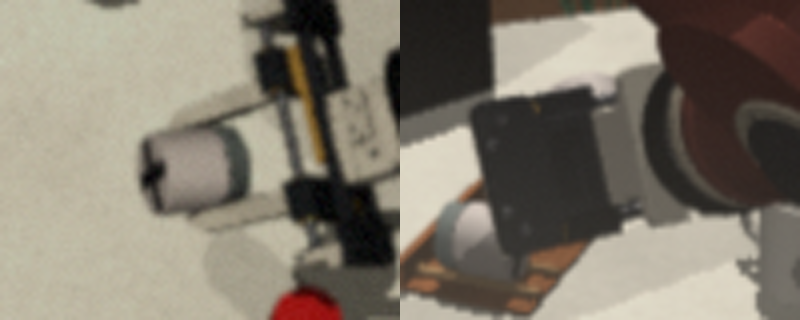

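A cross is visible on the base (dark marks crossing at crop 150,175), so this is the out-of-date jar. It goes to the bin.

```bash
python3 - <<'E'
from h import *
R1=tool(-85,0,0);p1=np.array([.505,-.2,.31]);R2=tool(-2.4,0,0);p2=np.array([.513,-.337,.29])
go(p1,R1);go(p2,R2,(p1,R1));go(p2-[0,0,.13],R2,(p2,R2))
E
```

```text
turn [ -1.3 -59.6   1.4] shift [ -61.  -15. -139.] clock 15.7
turn [  0.    0.  -82.6] shift [-137.   -4.   20.] clock 15.7
turn [0. 0. 0.] shift [  0.   0. 130.] clock 15.7
```

Emit:
arm_command:
  steps:
    - [[0,-10,0],[-10,-2,-23],255]
    - [[0,-20,0],[-20,-5,-46],255]
    - [[0,-30,0],[-30,-7,-70],255]
    - [[0,-40,0],[-40,-10,-93],255]
    - [[-1,-50,1],[-50,-12,-116],255]
    - [[-1,-59.5,1],[-61,-15,-139],255]
    - [[-1,-59.5,1],[-61,-15,-139],255]
    - [[-1,-59.5,1],[-61,-15,-139],255]

```text
clock: 16.7
eef_pos: [0.5039, -0.1999, 0.3082]
ee_rot: [-3.138, -0.007, 1.665]
contact_force: [-0.3, -0.8, -2.2]
gripper_width: 0.62
```

Emit:
arm_command:
  steps:
    - [[0,0,-10],[-17,0,2],255]
    - [[0,0,-20],[-34,0,5],255]
    - [[0,0,-30],[-51,0,7],255]
    - [[0,0,-40],[-68,-2,10],255]
    - [[0,0,-50],[-85,-2,12],255]
    - [[0,0,-60],[-102,-3,15],255]
    - [[0,0,-70],[-119,-3,17],255]
    - [[0,0,-80],[-137,-4,20],255]
    - [[0,0,-82.5],[-137,-4,20],255]
    - [[0,0,-82.5],[-137,-4,20],255]

```text
clock: 17.95
eef_pos: [0.5123, -0.3384, 0.2867]
ee_rot: [3.135, -0.006, 3.102]
contact_force: [0.3, -0.0, -2.3]
gripper_width: 0.618
```

```bash
python3 - <<'E'
from h import *
q,_=grab_frame("side");p,_=grab_frame("top");s=sense();print(s["eef_pos"],s["ee_rot"],s["gripper_width"],s["q"])
go([.513,-.337,.150],tool(-2.4,0,0))
cv2.imwrite("pics/bin1.png",np.hstack([cv2.resize(i,(400,400),interpolation=2) for i in(q[120:320,250:450,::-1],p[160:260,370:470,::-1])]))
E
```

```text
[ 0.513 -0.338  0.287] [ 3.136 -0.005  3.103] 0.6161759225555197 [ 0.574  0.521 -0.044  1.454  0.021  1.175  2.061]
turn [ 0.3 -0.3  0.2] shift [ -1.   0. 137.] clock 18.05
```

View pics/bin1.png

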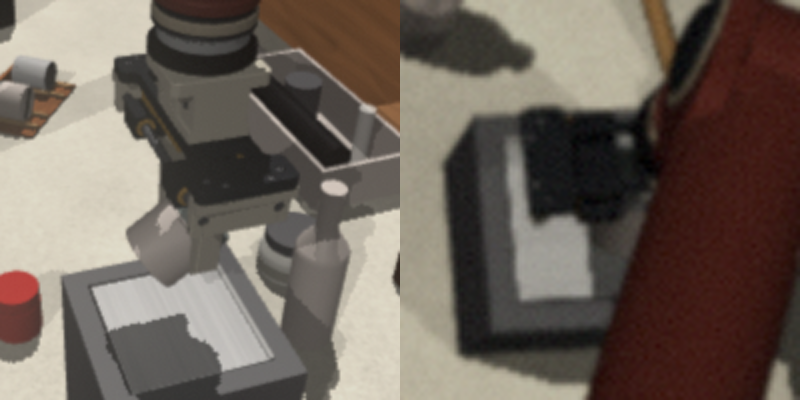

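The jar hangs tilted above the flap opening and clear of the rim (side crop 165,240). I push it down.

Emit:
arm_command:
  steps:
    - [[0,0,0],[0,0,25],255]
    - [[0,0,0],[0,0,45],255]
    - [[0,0,0],[0,0,60],255]
    - [[0,0,0],[0,0,75],255]
    - [[0,0,0],[0,0,90],255]
    - [[0,0,0],[0,0,102],255]
    - [[0,0,0],[0,0,114],255]
    - [[0,0,0],[0,0,124],255]
    - [[0,0,0],[0,0,134],255]
    - [[0,0,0],[0,0,137],255]

```text
clock: 19.3
eef_pos: [0.5119, -0.3372, 0.1499]
ee_rot: [3.137, -0.006, 3.105]
contact_force: [-0.8, 0.6, -0.0]
gripper_width: 0.615
```

Emit:
arm_command:
  steps:
    - [[0,0,0],[0,0,6],255]
    - [[0,0,0],[0,0,6],50]
    - [[0,0,0],[0,0,6],50]
    - [[0,0,0],[0,0,6],50]
    - [[0,0,0],[0,0,6],50]
    - [[0,0,0],[0,0,6],50]
    - [[0,0,0],[0,0,6],50]
    - [[0,0,0],[0,0,6],50]

```text
clock: 20.3
eef_pos: [0.5125, -0.3373, 0.1447]
ee_rot: [3.138, -0.004, 3.105]
contact_force: [-0.9, 0.5, 1.2]
gripper_width: 0.804
```

Emit:
arm_command:
  steps:
    - [[0,0,0],[0,0,-10],50]
    - [[0,0,0],[0,0,-25],50]
    - [[0,0,0],[0,0,-45],50]
    - [[0,0,0],[0,0,-70],50]
    - [[0,0,0],[0,0,-105],50]
    - [[0,0,0],[-50,0,-130],50]
    - [[0,0,0],[-100,0,-150],50]
    - [[0,0,0],[-100,-50,-150],50]
    - [[0,0,0],[-100,-110,-150],50]
    - [[0,0,0],[-100,-170,-150],50]

```text
clock: 21.55
eef_pos: [0.6073, -0.5128, 0.2958]
ee_rot: [3.14, -0.001, 3.106]
contact_force: [0.8, -0.5, -0.6]
gripper_width: 0.806
```

```bash
python3 - <<'E'
from h import *
q,d2=grab_frame("side");p,d=grab_frame("top");s=sense();print(s["clock"],s["eef_pos"],s["gripper_width"],s["contact_force"])
cv2.imwrite("pics/end_s.png",q[...,::-1])
W=cloud("side",d2);
c=np.array([.509,-.337]);k=(np.linalg.norm(W[...,:2]-c,axis=2)<.055)&(W[...,2]>.1);z=W[k];A=np.c_[z[:,:2]-c,np.ones(len(z))];print("flap plane",np.linalg.lstsq(A,z[:,2],rcond=None)[0],len(z))
ex=np.array([np.cos(np.radians(-38.5)),np.sin(np.radians(-38.5)),0]);ey=np.array([-ex[1],ex[0],0])
for n,D in(("side",d2),("top",d)):
    V=cloud(n,D).reshape(-1,3)-[.499,.320,0];L=np.stack([V@ex,V@ey,V[:,2]],1)*1000
    k=(abs(L[:,0])<45)&(abs(L[:,1])<22)&(L[:,2]>50)&(L[:,2]<85);print(n,k.sum(),np.percentile(L[k],[2,50,98],axis=0) if k.any() else '')
E
```

```text
21.65 [ 0.602 -0.52   0.291] 0.8045861405557819 [ 0.038 -0.738 -0.891]
flap plane [-0.001  0.001  0.178] 2331
side 183 [[-30.129 -17.113  50.85 ]
 [  3.437  -3.979  60.274]
 [ 31.405  20.931  66.44 ]]
top 264 [[-30.703 -20.067  51.21 ]
 [ -0.863  -2.267  62.643]
 [ 28.959  20.691  71.091]]
```

View pics/end_s.png

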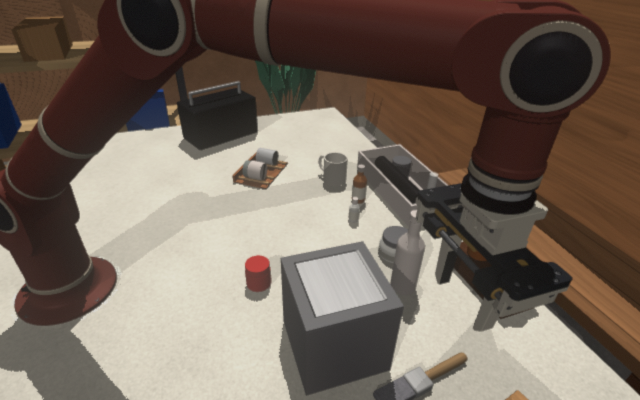

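The flap is shut at (342,283), the good jar lies on the rack at (257,170), no second jar is outside the bin, and the bystanders look unmoved. I hand the job in.

```bash
python3 -c "
from bench import *
print(close_job(),sense()['clock'])"
```

```text
the job is handed in; nothing more can be done
the job is handed in; nothing more can be done
```

I checked both stamps by tipping each jar. The single-bar (good) jar now lies on the rack's empty rods, and the cross jar went through the bin flap. I handed the job in just after 21.65 s on the robot's clock; there was no verdict.

- **Good jar:** The depth cameras put it within about 5 mm of the middle of the rods along and across. Its top is at about 66 mm, against an expected 66.7 mm. Its lid faces the board and its base the open front. When I set it down, the force at the wrist read about 16 N.
- **Cross jar:** The flap reads level and shut, and no second jar is visible outside the bin. I could not see inside the bin to confirm how it lies.
- **Everything else:** The bystanders look unmoved in the last picture, and the arm was in the air touching nothing.

One check disagreed: just before release, the jar-height estimate over the rods was about 5 mm high. After release the depth reading agreed with the right height.

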